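Load the slide carrier under the read head and latch it

ROBOT

A 6-joint arm with a two-finger parallel gripper is mounted at the origin on a cart in front of the work surface, level with it; the furniture and walls round the work are solid. World frame = base frame: x ahead of the robot, y to its left, z up, the work surface at z = 0. Lengths are in mm, angles in rad, forces in N, time in s.
With the tool pointing down it reaches from about 350 to 950 mm from the base axis. Payload 17.4 kg.
Tool frame: the origin (TCP) lies between the finger pads; the fingertips stand 14 mm ahead of it and the grasp point (between the pads) lies 5 mm behind it; x points along the fingers, z is the direction in which the jaws open and shut, and the axes are right-handed (so a half turn about x gives the same grasp; the last joint's range is limited). The gripper opens to 93 mm and grips with 3 to 60 N. Pads are 15 mm wide; open, the fingers measure 128 mm over their backs; the gripper's body (75 mm by 188 mm) begins 65 mm behind the grasp point.
Start: joints at [-1.21, 0.116, 1.442, -0, 1.584, -0.038], TCP at [262.103, -622.041, 232.646] pointing down, gripper open.
Joint ranges: [-2.83, 2.83], [-0.83, 2.19], [0.07, 2.5], [-1.14, 4.28], [0.01, 3], [-2.97, 2.97]. Speed limits (rad/s): [1.89, 1.89, 2.22, 3.14, 3.14, 3.14].

INTERFACE

Orientations are given as a unit quaternion [x, y, z, w].
In Python, from station import manip, eyes gives the robot as it stands.
- The arm moves only by the shell command python3 -m inch 'ROWS' [OPENING]. ROWS is JSON, a list of rows, each a list of 6 numbers: the shift along the tool's x, y, z each as a share of 0.25 m, from -1 to 1, then the turn, a rotation vector about the tool's x, y, z each as a share of pi rad, from -1 to 1. A call has 1 to 12 rows; each row is the pose to reach, as a shift and turn from the pose commanded when the call began, along the tool's axes at that moment, turning the shorter way round; what a row does not reach only later rows make up. A row lasts 1/8 s, in which the tool goes at most 62.5 mm and 10.7 degrees, less where a joint would pass 70% of its speed; a pose out of reach is approached as far as the arm can. A call with a number of a shift or a turn outside -1 to 1 is refused whole. A call with a gripper value outside its range is refused whole. OPENING is the gripper's target within -1 to 1 (fully open at 1, half-way at 0, shut at -1), set as the call begins (- or left out, the last holds). The fingers move at their own pace and stop on an object; the grip force is fixed at half the most. Time passes only in rows, so rows that repeat a pose let the fingers close. It gives the time, the measured TCP pose, the force and the opening at its end, in the units of the state.
- manip.read_state(): the state, without advancing time (a new reading comes with each control period).
- eyes.read_camera(name): name is "side" or "top"; returns the picture (420x560x3 uint8, blue, green, red); there is no depth.
- eyes.camera_model(name): a dict with "camera_matrix" (3x3 intrinsics, pixels), "distortion" ([k1, k2, p1, p2, k3] as OpenCV has them; the pictures are not rectified), "R" (3x3) and "t" (3): a world point X has camera coordinates R X + t. Camera axes: x right, y down, z forward; pixel columns grow to the right and rows downward; lengths in mm; the calibration is good to about 2 mm. A picture is of the moment at which its call begins. camera_model takes no time and is no camera call.
- manip.hand_in(): hands the job in, once; it reports no verdict.
The state is a dict: "t": time; "joints": joint angles; "joint_vel": joint speeds; "joint_torque": joint torques, N m; "ee_pos": TCP position; "ee_rot": TCP orientation; "contact_force": force on the tool from outside, world axes, zero at the start; "ft_torque": the same for the moment, N m; "grip_width": opening from 0.0 (shut) to 1.0 (fully open).
Only numpy, scipy, OpenCV 4.12 (cv2) and the standard library are available. Lean on these libraries where they do the work, as an engineer would, in place of code of your own. Each camera call takes 0.05 s, during which the arm holds its last target.

TASK

Load the slide reader: with your fingertips push the slide carrier along the deck, under the low read head and all the way home against the two stop pins behind it, then push the swing latch fully across behind the carrier's blue lip so that it cannot creep out. Only push: keep the carrier flat on the deck, without pinching, lifting or tipping it, do not knock the read head, and leave the things standing around the reader where they are.

Things in the scene. Friction and masses are not known exactly. Their poses are not given: they have to be found in the camera images.
- reader: White bench slide reader, fixed, 265 (x) x 172 (y) mm, with a level dark deck 22 mm above the worktop. Origin: on the worktop (z = 0), on the centre line of the guide channel; x = direction in which the carrier is pushed in, y left, z up. The deck runs from x = -160 to +105 mm. Two steel stop pins behind the read head stop the carrier's leading edge at x = 90 mm.
- guide_mouth (a point): Point on the deck, on the channel's centre line, where the guides' mouth begins (x = -27 mm in the reader's frame); axes as reader. Two slippery white plastic guides, 8 mm high above the deck, leave a channel 87 mm wide, centred on y = 0, from x = 10 to 92 mm in the reader's frame; their front ends flare out to a mouth 118 mm wide at this point.
- read_head: The low bridge: white housing fixed across the reader's deck, same origin and axes as reader. It covers x = 6 to 80 mm and y = -73 to +73 mm; its underside is 11 mm above the deck (33 mm above the worktop), its top 68 mm above the worktop. Fixed obstacles: 400 mm high microscopes stand left (world y above 0, x above 0.54 m) and right (y below -0.46 m) of the reader.
- carrier: Loose flat aluminium carrier with three glass slides, 104 (x) x 84 (y) mm, 7 to 8 mm thick, about 180 g, lying on the deck in front of the read head. Origin: centre of its underside; x = its leading direction. Across its rear (x = -52 to -44 mm) stands a blue lip 84 mm wide and 18 mm high, too high for the read head. Fully home its origin is at x = 38 mm, y = 0 in the reader's frame.
- carrier_lip (a point): Middle of the rear face of the carrier's blue lip (the face to push on), 12 mm above the carrier's underside; axes as carrier. Fully home it is at x = -14 mm in the reader's frame.
- latch (a joint): Angle (rad) of the swing latch, a flat aluminium arm turning about an upright pivot left of the channel. 0 = fully across (its stop): the arm points to the reader's -y, 1.5 mm behind the lip of a carrier that is home. Positive = open, clockwise from above: at 1.57 the arm points to the reader's -x. Range 0 to 2.2; light friction (0.6 N at the knob) keeps it where it is left.
- latch_pivot (a point): Axis of the swing latch, at the arm's underside 10.5 mm above the deck (x = -21, y = +74 mm in the reader's frame). The arm is 54 mm long from this axis, 11 mm wide and 6 mm thick; it passes over the guides and the flat part of the carrier, but the blue lip blocks it while the carrier is not home.
- latch_knob (a point): Middle of the latch's upright black knob, 12 mm in diameter, 22 mm high (10.5 to 32.5 mm above the deck), 50 mm from the latch's pivot, near the end of the arm.
- slide_box: Bystander: grey-white slide box, 69 x 100 x 33 mm; origin at the centre of its underside.
- tin: Bystander: flat blue tin, 42 x 60 x 19 mm; origin at the centre of its underside.
- dish: Bystander: covered culture dish, 57 mm across, 12 mm high; origin at the centre of its underside.
- objective_case: Bystander: white round case with a black cap, 37 mm across, 58 mm high; origin at the centre of its underside.
Mind the look-alikes: they are no part of the job. Of the things that look like the carrier, the larger one is meant.

How it is judged:
By the outcome, as a careful person would: the job done as asked, in the order asked, and still so for the second after the job is handed in, with the robot touching nothing.
It also fails if it takes over 58 s, if anything falls off the work surface, if the arm or the gripper's body presses on something with over 40 N, if the wrist force passes 120 N, or if a joint passes its speed limit or range.

## Working session

There is one attempt and no reset: what is moved stays moved. The work goes in short steps, Python scripts to look and compute and a shell command to move; the robot and the scene stay as the last step left them, time stands still between calls to the robot, and variables do not carry over. Pictures are saved under pics/ and viewed, and the job is handed in when it is done.

```bash
ls; mkdir -p pics; python3 - <<'E'
from station import manip, eyes
import cv2, numpy as np
np.set_printoptions(precision=3,suppress=True)
for n in ("side","top"):
    cv2.imwrite(f"pics/{n}0.png",eyes.read_camera(n)); m=eyes.camera_model(n)
    for k in m: print(n,k,np.array(m[k]).tolist() if not isinstance(m[k],str) else m[k])
print(manip.read_state())
E
```

```text
pics
side camera_matrix [[495.37133430262895, 0.0, 280.7978048697731], [0.0, 495.37133430262895, 210.48942204619905], [0.0, 0.0, 1.0]]
side distortion [0.016395155868950108, 0.0, 0.0, 0.0, 0.0]
side R [[0.9985287513874517, -0.05404537592319194, -0.004407946680471646], [-0.02761878740950427, -0.43695019960293463, -0.8990615805655275], [0.04666406791789186, 0.8978605796048049, -0.43780000497610555]]
side t [-614.6943667349785, 2.8026346735115792, 1137.14474133954]
top camera_matrix [[399.9344573172702, 0.0, 281.06390588031644], [0.0, 399.9344573172702, 210.0360741501665], [0.0, 0.0, 1.0]]
top distortion [0.008234547664053852, 0.0, 0.0, 0.0, 0.0]
top R [[-0.017452700510824485, -0.999761103324061, 0.013158249318805274], [-0.9829624164119694, 0.014748096024110846, -0.18321403217331933], [0.1829762038255848, -0.016131644179065496, -0.982984984061129]]
top t [-199.09184954635023, 592.0194761846558, 811.7692730683398]
{'t': 0.1, 'joints': array([-1.21 ,  0.116,  1.442,  0.   ,  1.584, -0.038]), 'joint_vel': array([ 0.001,  0.   , -0.001, -0.   ,  0.002, -0.001]), 'joint_torque': array([  0.004, -72.289, -62.386,   0.078,   0.023,  -0.   ]), 'ee_pos': array([ 262.068, -621.881,  232.009]), 'ee_rot': array([ 0.391,  0.589, -0.391,  0.589]), 'contact_force': array([-0.027,  0.569, -0.023]), 'ft_torque': array([-0.004, -0.022, -0.02 ]), 'grip_width': 1.0007512501584646}
```

View pics/side0.png

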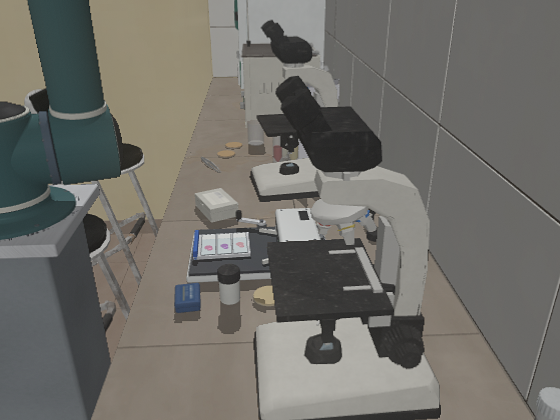

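View pics/top0.png

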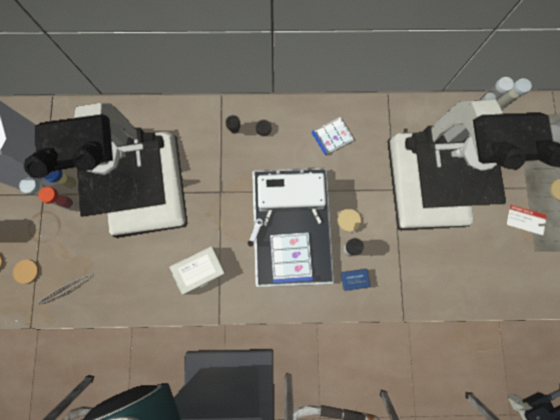

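The top view shows the reader at about (255–333, 170–285), with the carrier at (270–313, 233–282). The latch knob is near (259, 223), the tin near (356, 280), the case near (353, 246) and the dish near (348, 220). I'll enlarge both views next.

```bash
cat > h.py <<'E'
import cv2, numpy as np
from station import manip, eyes
from scipy.spatial.transform import Rotation as Rot
np.set_printoptions(precision=3,suppress=True)
M={n:{k:np.array(v,float) for k,v in eyes.camera_model(n).items() if k in("camera_matrix","distortion","R","t")} for n in("side","top")}
def proj(n,P):
    m=M[n]; return cv2.projectPoints(np.array(P,float).reshape(-1,1,3),cv2.Rodrigues(m["R"])[0],m["t"],m["camera_matrix"],m["distortion"])[0][:,0]
def unproj(n,uv,z):
    m=M[n]; u=cv2.undistortPoints(np.array(uv,float).reshape(-1,1,2),m["camera_matrix"],m["distortion"])[:,0]
    d=np.c_[u,np.ones(len(u))]@m["R"]; c=-m["R"].T@m["t"]
    return c+d*((z-c[2])/d[:,2])[:,None]
def zoom(img,x0,y0,x1,y1,s,out):
    cv2.imwrite(out,cv2.resize(img[y0:y1,x0:x1],None,fx=s,fy=s,interpolation=cv2.INTER_CUBIC))
E
python3 - <<'E'
from h import *
zoom(cv2.imread("pics/top0.png"),240,160,380,300,4.2,"pics/topz.png")
zoom(cv2.imread("pics/side0.png"),160,180,340,315,4.4,"pics/sidez.png")
E
```

```text
(no output)
```

View pics/topz.png

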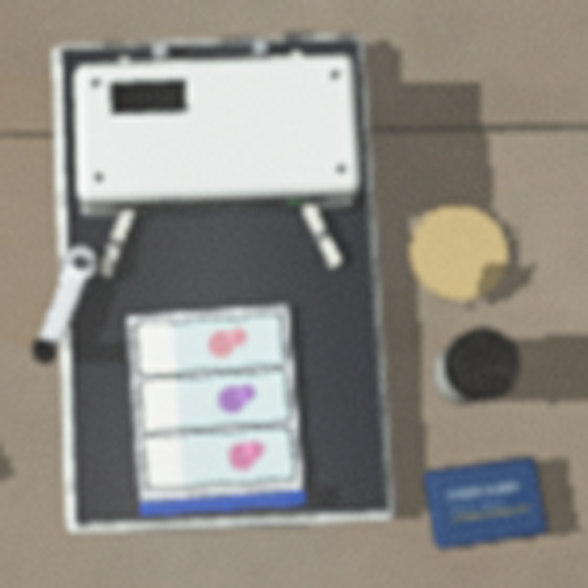

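View pics/sidez.png

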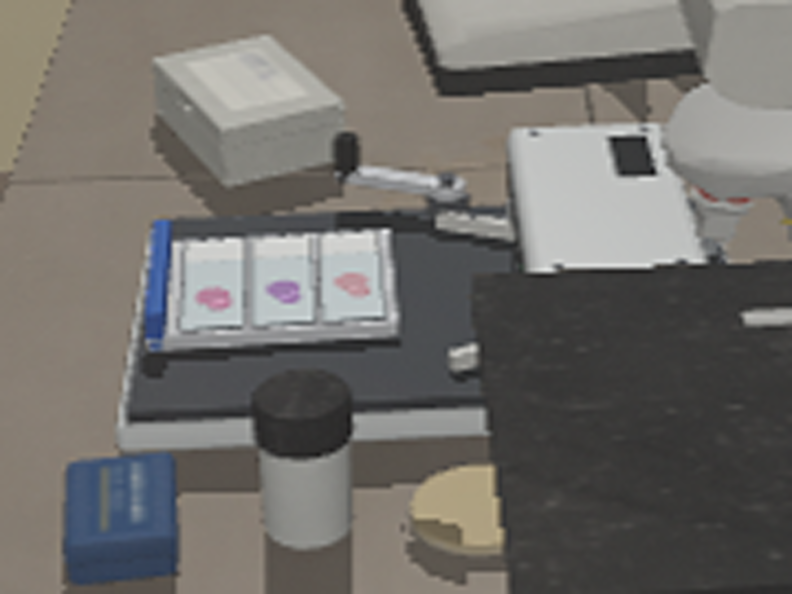

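```bash
python3 - <<'E'
from h import *
from scipy.optimize import least_squares
tz=lambda p:(np.array(p)+.5)/4.2-.5+[240,160]
sz=lambda p:(np.array(p)+.5)/4.4-.5+[160,180]
for n in M: print(n,-M[n]["R"].T@M[n]["t"])
def T(p,P):
    c,s=np.cos(p[2]),np.sin(p[2]); P=np.array(P,float); return np.c_[p[0]+c*P[:,0]-s*P[:,1],p[1]+s*P[:,0]+c*P[:,1],P[:,2]]
rt=[([105,86,22],(57,47)),([105,-86,22],(368,38)),([-160,-86,22],(392,518)),([-160,86,22],(70,528)),
    ([80,73,68],(75,62)),([80,-73,68],(355,56)),([6,-73,68],(358,190)),([6,73,68],(82,201))]
rs=[([-160,-86,22],(124,420)),([6,73,68],(510,128))]
def fit(t,s,x0):
    def f(p): 
        r=(proj("top",T(p,[a for a,_ in t]))-tz([b for _,b in t])).ravel()
        if s: r=np.r_[r,(proj("side",T(p,[a for a,_ in s]))-sz([b for _,b in s])).ravel()]
        return r
    o=least_squares(f,x0,loss="soft_l1"); print(o.x,"resid",f(o.x).reshape(-1,2).tolist()); return o.x
r=fit(rt,rs,[600,-150,0]); r2=fit(rt,[],[600,-150,0])
ct=[([52,42,7.5+22],(127,316)),([52,-42,29.5],(289,304)),([-52,42,40],(140,515)),([-52,-42,40],(304,505))]
c=fit(ct,[],[500,-150,0])
cs=[([52,-42,29.5],(398,330)),([52,42,29.5],(389,231)),([-52,42,40],(153,222)),([-52,-42,40],(147,336))]
c2=fit(ct,cs,[500,-150,0])
def rel(p,q): 
    d=np.array(q[:2])-p[:2]; C,S=np.cos(p[2]),np.sin(p[2]); return [C*d[0]+S*d[1],-S*d[0]+C*d[1],q[2]-p[2] if len(q)>2 else 0]
print("carrier in reader",np.array(rel(r,c)),np.array(rel(r,c2)))
pv=unproj("top",[tz((80,262))],22+16.5)[0]; kn=unproj("top",[tz((43,349))],22+32.5)[0]
ks=unproj("side",[sz((345,137))],22+32.5)[0]
print("pivot",pv,rel(r,pv),"knob",kn,rel(r,kn),"knob side",ks,rel(r,ks)); 
print("box",unproj("top",[[170,270],[210,248],[224,270],[183,293]],33))
print("tin",unproj("top",tz([(425,470),(533,458),(547,533),(437,547)]),19), "case",unproj("top",tz([(482,362)]),58),"dish",unproj("top",tz([(458,252)]),12))
E
```

```text
side [  560.804 -1052.994   497.652]
top [ 429.924 -194.68   909.043]
[ 588.873 -233.206    0.018] resid [[-0.6690133762294579, -1.9691370509091826], [-0.08605962967448022, -2.1000181910313245], [1.0623215730156517, 0.37772453747993495], [-1.040772957665581, 0.8353762352143121], [0.08145606906526837, -0.6581823298814697], [0.3786450868315683, -1.2860565207363948], [1.566890171168268, 0.06486799460134307], [-0.729148223270272, -0.3578467603394131], [-3.785031067522965, 0.03344297243683059], [-1.5490647870606722, -0.5971829077567747]]
[ 587.701 -233.101    0.017] resid [[-0.667625580975141, -1.5140247355375607], [-0.06458449402799715, -1.5749008990285347], [0.9657459527159062, 0.9672904276844747], [-1.1611369810962628, 1.3472434182420443], [0.07265469100394739, -0.16991538460712263], [0.38887399988726656, -0.7349402148533386], [1.5433708479391157, 0.6344719756661164], [-0.7726436051772225, 0.14698964747179843]]
[ 488.736 -228.404    0.047] resid [[0.29591782817323065, -0.236409496493593], [-0.4284093742783739, 0.26816813218303537], [0.0060937545487718126, 0.07190681819639622], [0.09976
[... 495 characters left out ...]
ot [ 565.934 -159.217   38.5  ] [np.float64(-21.603198331855594), np.float64(74.38963634792749), np.float64(38.48199404865438)] knob [ 518.912 -140.724   54.5  ] [np.float64(-68.28470539302155), np.float64(93.72675896953766), np.float64(54.48199404865438)] knob side [ 520.766 -139.859   54.5  ] [np.float64(-66.41564306890788), np.float64(94.55820830128579), np.float64(54.48199404865438)]
box [[464.962  32.942  33.   ]
 [511.    -52.398  33.   ]
 [462.927 -83.325  33.   ]
 [415.823   3.642  33.   ]]
tin [[ 455.767 -338.58    19.   ]
 [ 461.058 -395.742   19.   ]
 [ 422.247 -400.841   19.   ]
 [ 416.072 -343.041   19.   ]] case [[ 508.359 -363.726   58.   ]] dish [[ 572.408 -362.891   12.   ]]
```

```bash
cat >> h.py <<'E'
YAW=0.018; O=np.array([588.2,-233.2,0]); 
def R2W(p): 
    c,s=np.cos(YAW),np.sin(YAW); return np.array([O[0]+c*p[0]-s*p[1],O[1]+s*p[0]+c*p[1],p[2]])
def W2R(p):
    c,s=np.cos(YAW),np.sin(YAW); d=np.array(p)-O; return np.array([c*d[0]+s*d[1],-s*d[0]+c*d[1],d[2]])
def tgt(): # tool x down, tool z along +-reader y; nearest
    s=manip.read_state(); R=Rot.from_quat(s["ee_rot"]); best=None
    for k in(1,-1):
        z=np.array([-np.sin(YAW),np.cos(YAW),0])*k; x=np.array([0,0,-1.]); y=np.cross(z,x)
        rv=(R.inv()*Rot.from_matrix(np.c_[x,y,z])).as_rotvec()
        if best is None or np.linalg.norm(rv)<np.linalg.norm(best): best=rv
    return best
def row(p): # reader-frame TCP target -> row
    s=manip.read_state(); R=Rot.from_quat(s["ee_rot"])
    return np.r_[R.inv().apply(R2W(p)-s["ee_pos"])/250,tgt()/np.pi]
def st():
    s=manip.read_state(); print("t",s["t"],"reader-frame tcp",W2R(s["ee_pos"]),"F",s["contact_force"],"grip",s["grip_width"]); print(Rot.from_quat(s["ee_rot"]).as_matrix()); print("j",s["joints"])
E
python3 - <<'E'
from h import *
st(); print(row([-185,4,150]),tgt()); print(W2R([262,-622,232]), unproj("top",[[280,326]],0))
E
```

```text
t 0.1 reader-frame tcp [-333.075 -382.748  232.009] F [-0.027  0.569 -0.023] grip 1.0007512501584646
[[-0.     0.922  0.388]
 [ 0.001  0.388 -0.922]
 [-1.     0.    -0.001]]
j [-1.21   0.116  1.442  0.     1.584 -0.038]
[ 0.329  1.125 -1.216  0.121 -0.     0.   ] [ 0.381 -0.001  0.   ]
[-333.145 -382.866  232.   ] [[ 340.61  -202.753    0.   ]]
```

```bash
python3 -m inch '[[0.12,0.6,-0.65,0.121,0,0],[0.12,0.6,-0.65,0.121,0,0],[0.12,0.6,-0.65,0.121,0,0],[0.12,0.6,-0.65,0.121,0,0],[0.12,0.6,-0.65,0.121,0,0],[0.12,0.6,-0.65,0.121,0,0]]' -0.14; python3 -c "
from h import *
st(); print(row([-185,5,120]))"
```

```text
t: 0.85
ee_pos: [337.2, -414.4, 202.7]
ee_rot: [0.495, 0.505, -0.495, 0.505]
contact_force: [0.8, 0.5, -0.1]
grip_width: 0.44
t 0.85 reader-frame tcp [-254.247 -176.667  202.705] F [ 0.798  0.464 -0.057] grip 0.439744747827446
[[-0.     1.     0.019]
 [-0.     0.019 -1.   ]
 [-1.    -0.     0.   ]]
j [-0.935 -0.184  1.783 -0.     1.543  0.616]
[ 0.331  0.278 -0.727  0.     0.     0.   ]
```

```bash
python3 -m inch '[[0.2,0.278,-0.727,0,0,0],[0.33,0.278,-0.727,0,0,0],[0.33,0.278,-0.727,0,0,0],[0.33,0.278,-0.727,0,0,0],[0.33,0.278,-0.727,0,0,0],[0.33,0.278,-0.727,0,0,0]]'; python3 -c "
from h import *
st(); print(row([-185,5,40]))
im=eyes.read_camera('top');zoom(im,220,160,380,310,3.8,'pics/t1.png')
im=eyes.read_camera('side');zoom(im,130,130,340,315,3.2,'pics/s1.png')
"
```

```text
t: 1.6
ee_pos: [403.4, -232.3, 120.7]
ee_rot: [0.495, 0.504, -0.496, 0.505]
contact_force: [0.1, -0.5, -0.3]
grip_width: 0.43
t 1.6 reader-frame tcp [-184.784    4.232  120.74 ] F [ 0.108 -0.467 -0.329] grip 0.4296687651410874
[[ 0.     1.     0.018]
 [-0.001  0.018 -1.   ]
 [-1.     0.     0.001]]
j [-0.577 -0.306  2.016 -0.     1.431  0.976]
[ 0.323 -0.001 -0.003 -0.     0.    -0.   ]
```

View pics/t1.png

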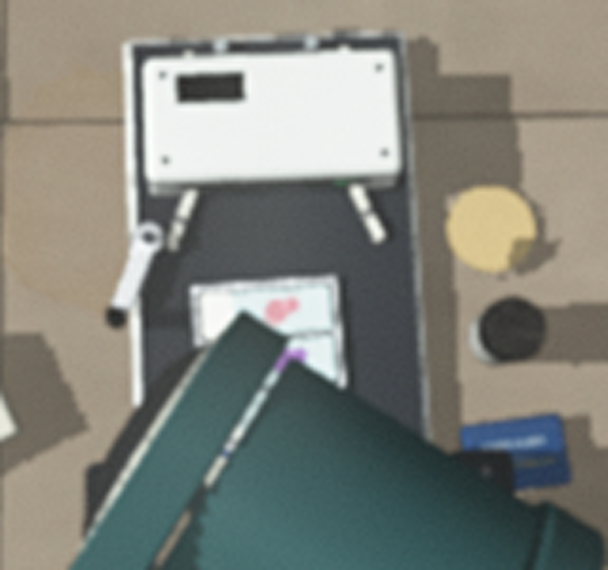

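View pics/s1.png

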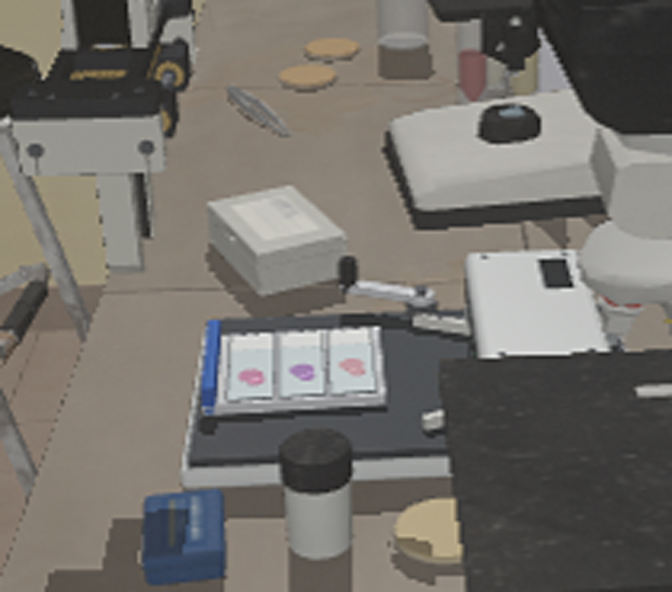

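The fingers are in the air behind the carrier: the side-view tip is near (125, 268) and the lip near (210, 365). Nothing has moved. I'll descend behind the lip.

```bash
python3 -m inch '[[0.2,0,0,0,0,0],[0.318,0,0,0,0,0],[0.318,0,0,0,0,0],[0.318,0,0,0,0,0]]'; python3 -c "
from h import *
st()
im=eyes.read_camera('side');zoom(im,130,180,310,315,4.4,'pics/s2.png')
"
```

```text
t: 2.2
ee_pos: [403.8, -231.9, 42.2]
ee_rot: [0.496, 0.504, -0.495, 0.505]
contact_force: [0.3, -0.0, -0.6]
grip_width: 0.428
t 2.2 reader-frame tcp [-184.325    4.626   42.232] F [ 0.25  -0.03  -0.582] grip 0.4284254841746117
[[ 0.001  1.     0.018]
 [-0.001  0.018 -1.   ]
 [-1.     0.001  0.001]]
j [-0.576 -0.235  2.094 -0.     1.282  0.977]
```

View pics/s2.png

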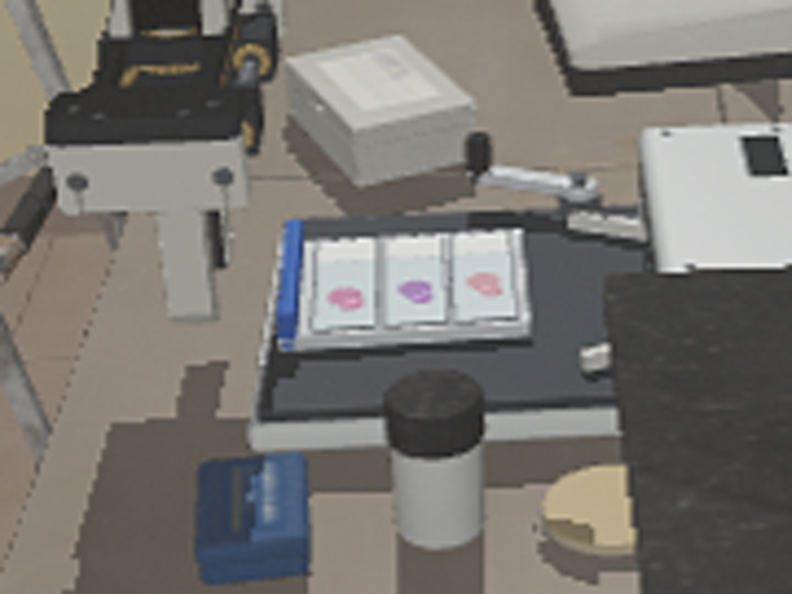

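The tips are at about z 28, level with the lower part of the lip. The gap to the lip is about 25 mm, from (215, 318) to (280, 300). I'll move up and push slowly.

```bash
python3 -m inch '[[0.04,0.07,0,0,0,0],[0.004,0.08,0,0,0,0],[0.004,0.092,0,0,0,0],[0.004,0.104,0,0,0,0],[0.004,0.116,0,0,0,0],[0.004,0.128,0,0,0,0],[0.004,0.144,0.003,0,0,0],[0.004,0.16,0.006,0,0,0],[0.004,0.176,0.009,0,0,0],[0.004,0.192,0.012,0,0,0]]'; python3 -c "
from h import *
st()
im=eyes.read_camera('side');zoom(im,130,180,310,315,4.4,'pics/s3.png')
im=eyes.read_camera('top');zoom(im,220,160,380,310,3.8,'pics/t3.png')
"
```

```text
t: 3.5
ee_pos: [451.7, -233.2, 39.6]
ee_rot: [0.495, 0.505, -0.495, 0.505]
contact_force: [-2.2, 0.1, 1.3]
grip_width: 0.428
t 3.5 reader-frame tcp [-136.512    2.481   39.604] F [-2.232  0.1    1.327] grip 0.42810148811731774
[[-0.     1.     0.019]
 [ 0.     0.019 -1.   ]
 [-1.    -0.    -0.   ]]
j [-0.527 -0.128  2.007 -0.     1.263  1.025]
```

View pics/s3.png

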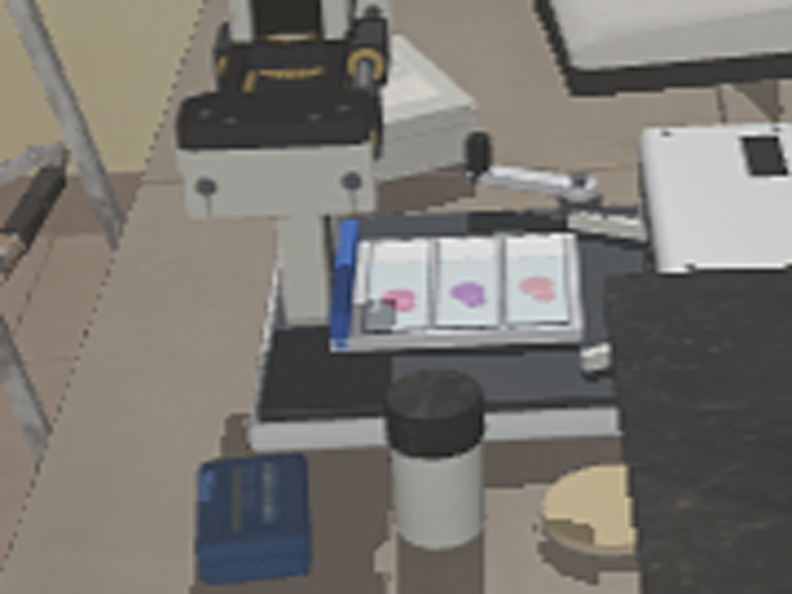

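View pics/t3.png

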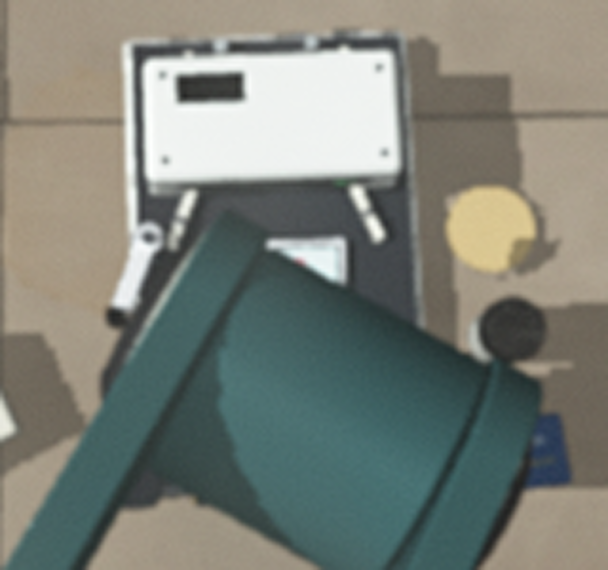

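```bash
python3 - <<'E'
from h import *
tz=lambda p:(np.array(p)+.5)/3.8-.5+[220,160]
sz=lambda p:(np.array(p)+.5)/4.4-.5+[130,180]
for w in unproj("top",tz([(347,238),(268,242)]),29.5): print("top FR, F pt",W2R(w))
for w in unproj("side",sz([(582,334),(577,235)]),29.5): print("side FR FL",W2R(w))
for w in unproj("side",sz([(330,340),(346,222)]),40): print("side lip R L",W2R(w))
for w in unproj("top",tz([(378,238),(170,245)]),30): print("guide mouths",W2R(w))
E
```

```text
top FR, F pt [-23.996 -41.546  29.5  ]
top FR, F pt [-24.816   4.831  29.5  ]
side FR FL [-22.748 -43.985  29.5  ]
side FR FL [-21.758  41.715  29.5  ]
side lip R L [-124.51  -57.92   40.  ]
side lip R L [-124.058   42.715   40.   ]
guide mouths [-24.678 -59.666  30.   ]
guide mouths [-24.746  62.17   30.   ]
```

The carrier is square and centred: its front edge is at x≈-23.5 and its right corner at y≈-42. I'll continue straight.

```bash
python3 -m inch '[[0,0.02,0,0,0,0],[0,0.04,0,0,0,0],[0,0.06,0,0,0,0],[0,0.08,0,0,0,0],[0,0.1,0,0,0,0],[0,0.12,0,0,0,0],[0,0.14,0,0,0,0],[0,0.16,0,0,0,0],[0,0.18,0,0,0,0],[0,0.2,0,0,0,0]]'; python3 -c "
from h import *
st()
im=eyes.read_camera('side');zoom(im,160,180,340,315,4.4,'pics/s4.png')
"
```

```text
t: 4.85
ee_pos: [501.7, -232.2, 39.6]
ee_rot: [0.495, 0.505, -0.495, 0.505]
contact_force: [-0.9, -0.6, 0.1]
grip_width: 0.431
t 4.85 reader-frame tcp [-86.475   2.573  39.64 ] F [-0.942 -0.587  0.137] grip 0.43123593294550283
[[-0.     1.     0.019]
 [ 0.     0.019 -1.   ]
 [-1.    -0.    -0.   ]]
j [-0.48  -0.027  1.912 -0.     1.257  1.072]
```

View pics/s4.png

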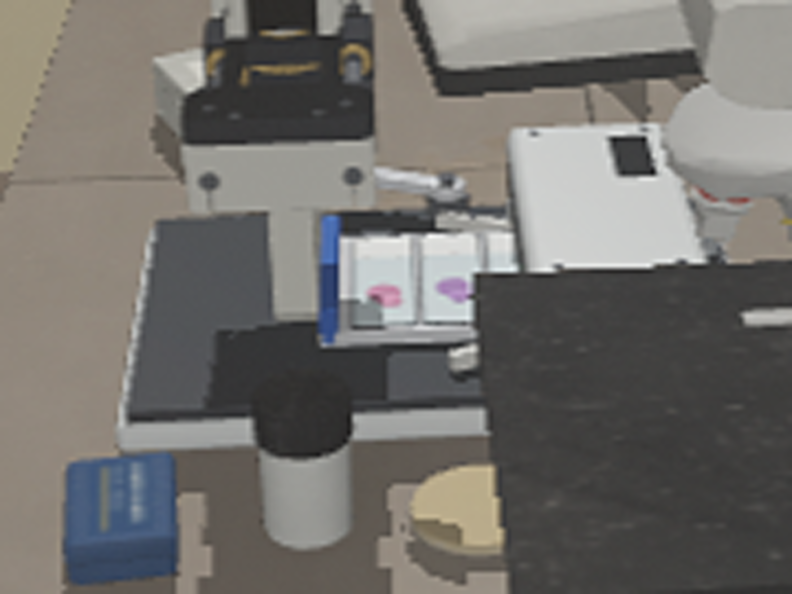

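The carrier is entering under the head, with its lip at (330, 280), and the force is low. I'll push on to just short of home at about -23, which is 57 mm more.

```bash
python3 -m inch '[[0,0.02,0,0,0,0],[0,0.04,0,0,0,0],[0,0.06,0,0,0,0],[0,0.08,0,0,0,0],[0,0.1,0,0,0,0],[0,0.12,0,0,0,0],[0,0.14,0,0,0,0],[0,0.16,0,0,0,0],[0,0.18,0,0,0,0],[0,0.2,0,0,0,0],[0,0.22,0,0,0,0]]'; python3 -c "
from h import *
st()
"
```

```text
t: 6.28
ee_pos: [556.7, -231.2, 39.6]
ee_rot: [0.495, 0.505, -0.495, 0.505]
contact_force: [-1.4, -0.8, 0.4]
grip_width: 0.431
t 6.275 reader-frame tcp [-31.483   2.61   39.621] F [-1.414 -0.844  0.398] grip 0.43099138266124676
[[-0.     1.     0.019]
 [ 0.     0.019 -1.   ]
 [-1.    -0.    -0.   ]]
j [-0.436  0.08   1.802  0.     1.259  1.116]
```

Now 1 mm steps, watching the force.

```bash
python3 -m inch '[[0,0.008,0,0,0,0],[0,0.012,0,0,0,0],[0,0.016,0,0,0,0],[0,0.02,0,0,0,0],[0,0.024,0,0,0,0],[0,0.028,0,0,0,0]]'; python3 -c "
from h import *
st()
im=eyes.read_camera('side');zoom(im,190,180,340,290,5,'pics/s5.png')
"
```

```text
t: 7.02
ee_pos: [563.4, -231.0, 39.7]
ee_rot: [0.495, 0.505, -0.495, 0.505]
contact_force: [-2.0, -0.2, 0.9]
grip_width: 0.425
t 7.025 reader-frame tcp [-24.741   2.608  39.657] F [-1.976 -0.205  0.89 ] grip 0.4250144029195366
[[ 0.     1.     0.019]
 [ 0.     0.019 -1.   ]
 [-1.     0.    -0.   ]]
j [-0.431  0.093  1.789  0.     1.26   1.121]
```

View pics/s5.png

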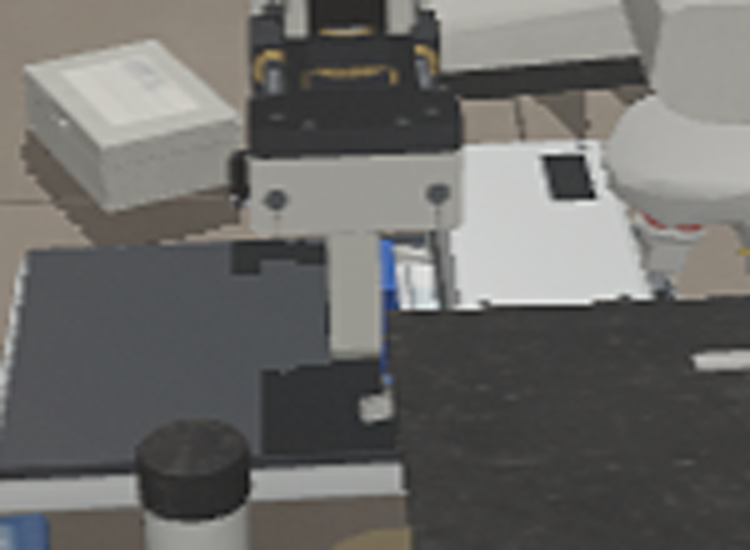

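```bash
python3 -m inch '[[0,0.003,0,0,0,0],[0,0.006,0,0,0,0],[0,0.008,0,0,0,0]]'; python3 -c "
from h import *
st()"
```

```text
t: 7.45
ee_pos: [565.4, -231.0, 39.6]
ee_rot: [0.495, 0.505, -0.495, 0.505]
contact_force: [-1.3, -0.5, -0.3]
grip_width: 0.428
t 7.45 reader-frame tcp [-22.789   2.63   39.617] F [-1.336 -0.546 -0.254] grip 0.4279076564385579
[[-0.     1.     0.019]
 [ 0.     0.019 -1.   ]
 [-1.    -0.    -0.   ]]
j [-0.43   0.097  1.785  0.     1.26   1.123]
```

```bash
python3 -m inch '[[0,0.003,0,0,0,0],[0,0.006,0,0,0,0],[0,0.006,0,0,0,0]]'; python3 -m inch '[[0,0.003,0,0,0,0],[0,0.004,0,0,0,0]]'
```

```text
t: 7.82
ee_pos: [566.4, -231.0, 39.6]
ee_rot: [0.495, 0.505, -0.496, 0.504]
contact_force: [-7.2, -0.7, 3.0]
grip_width: 0.428
t: 8.07
ee_pos: [566.5, -231.1, 39.6]
ee_rot: [0.494, 0.506, -0.496, 0.504]
contact_force: [-17.2, -0.0, 9.7]
grip_width: 0.434
```

The carrier is seated: the TCP stopped at x≈566.5 while the command moved on, and the force rose to 17 N. I'll back off straight and raise for a look.

```bash
python3 -m inch '[[0,-0.01,0,0,0,0],[0,-0.05,0,0,0,0],[0,-0.18,0,0,0,0],[0,-0.2,0,0,0,0],[-0.2,-0.2,0,0,0,0],[-0.3,-0.2,0,0,0,0],[-0.3,-0.2,0,0,0,0]]'; python3 -c "
from h import *
st(); print(row([-67,85,115]))
im=eyes.read_camera('side');zoom(im,160,180,340,315,4.4,'pics/s6.png')
im=eyes.read_camera('top');zoom(im,220,160,380,310,3.8,'pics/t6.png')
"
```

```text
t: 8.95
ee_pos: [518.9, -232.3, 116.9]
ee_rot: [0.496, 0.503, -0.495, 0.506]
contact_force: [-0.8, 0.1, -0.7]
grip_width: 0.434
t 8.95 reader-frame tcp [-69.271   2.159 116.925] F [-0.774  0.089 -0.717] grip 0.4338911886408412
[[ 0.004  1.     0.019]
 [-0.002  0.019 -1.   ]
 [-1.     0.004  0.002]]
j [-0.466 -0.063  1.814  0.     1.387  1.086]
[ 0.007  0.009 -0.331  0.     0.001 -0.001]
```

View pics/s6.png

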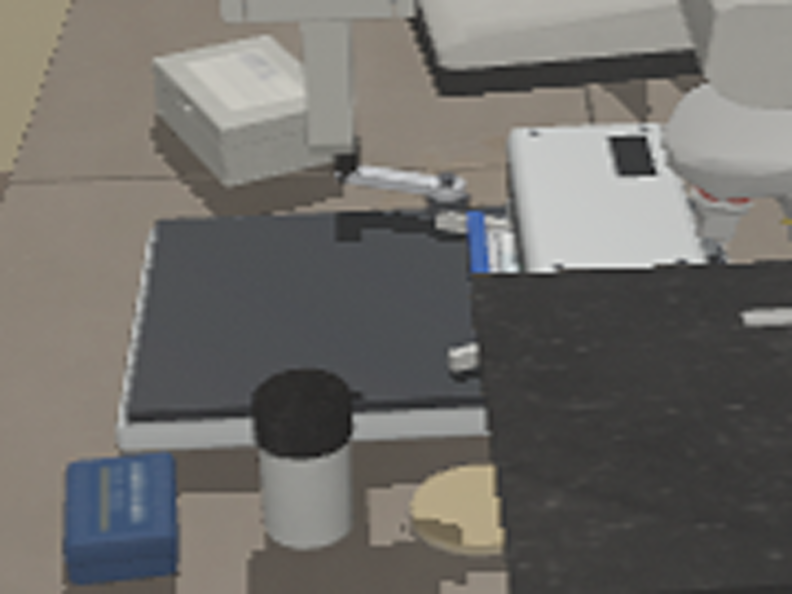

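View pics/t6.png

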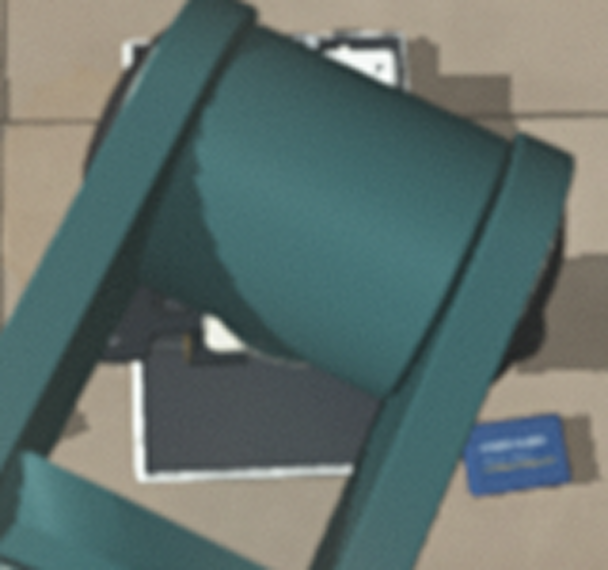

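The side view shows the lip at (478, 240), level with the head front as expected. The latch is untouched at (350–460, 170). I'll move above the knob's outer side, keeping the +y finger beyond it.

```bash
python3 -m inch '[[0,0.009,-0.15,0,0,0],[0,0.009,-0.331,0,0,0],[0,0.009,-0.331,0,0,0],[0,0.009,-0.331,0,0,0]]'; python3 -c "
from h import *
st(); print(row([-67,85,57]))
im=eyes.read_camera('side');zoom(im,160,120,340,255,4.4,'pics/s7.png')
"
```

```text
t: 9.55
ee_pos: [518.4, -149.2, 113.7]
ee_rot: [0.495, 0.505, -0.495, 0.504]
contact_force: [0.3, -0.1, 0.3]
grip_width: 0.429
t 9.55 reader-frame tcp [-68.302  85.232 113.722] F [ 0.268 -0.084  0.301] grip 0.4286699747932574
[[-0.001  1.     0.019]
 [ 0.     0.019 -1.   ]
 [-1.    -0.001 -0.   ]]
j [-0.327 -0.123  1.875 -0.     1.391  1.224]
[ 0.227  0.005  0.001  0.    -0.     0.   ]
```

View pics/s7.png

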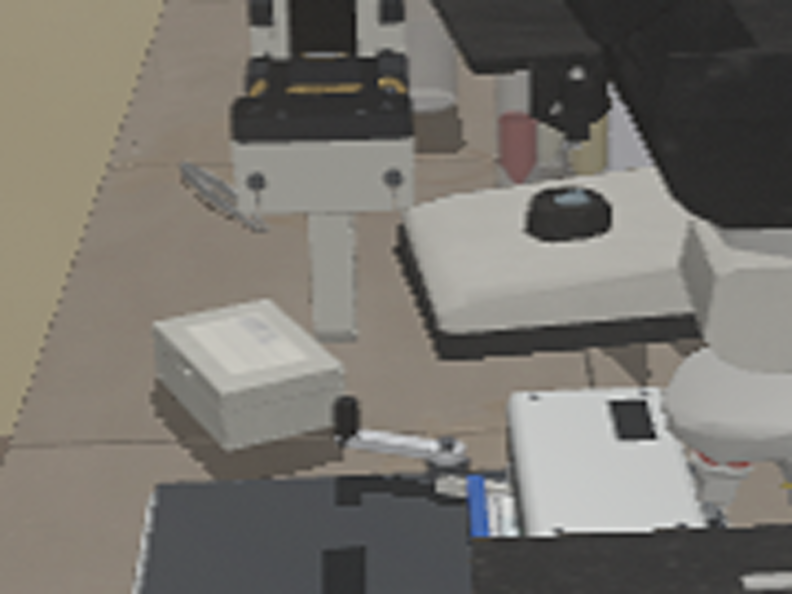

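```bash
python3 -m inch '[[0.1,0.005,0,0,0,0],[0.22,0.005,0,0,0,0],[0.22,0.005,0,0,0,0],[0.22,0.005,0,0,0,0]]'; python3 -c "
from h import *
st()
im=eyes.read_camera('side');zoom(im,190,150,320,250,6,'pics/s8.png')
"
```

```text
t: 10.1
ee_pos: [520.2, -149.7, 60.6]
ee_rot: [0.496, 0.504, -0.495, 0.505]
contact_force: [0.6, -0.7, 0.4]
grip_width: 0.433
t 10.1 reader-frame tcp [-66.52   84.687  60.594] F [ 0.599 -0.718  0.371] grip 0.4332370513467359
[[ 0.001  1.     0.018]
 [-0.     0.018 -1.   ]
 [-1.     0.001  0.   ]]
j [-0.327 -0.075  1.921 -0.     1.295  1.225]
```

View pics/s8.png

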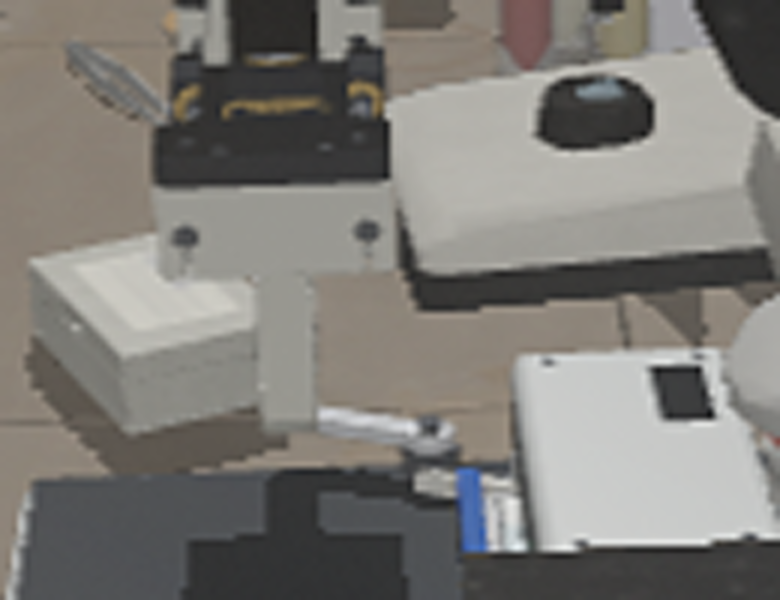

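The near finger hides the knob, with its tip at (287, 425). The outer finger should be beyond it. I'll lower 3 mm and push towards reader -y.

```bash
python3 -m inch '[[0.012,0,0.01,0,0,0],[0.012,-0.006,0.03,0,0,0],[0.012,-0.01,0.05,0,0,0],[0.012,-0.012,0.07,0,0,0],[0.012,-0.012,0.09,0,0,0],[0.012,-0.012,0.11,0,0,0],[0.012,-0.01,0.13,0,0,0],[0.012,-0.004,0.15,0,0,0],[0.012,0.004,0.17,0,0,0],[0.012,0.012,0.19,0,0,0],[0.012,0.02,0.21,0,0,0],[0.012,0.028,0.23,0,0,0]]'; python3 -c "
from h import *
st()
im=eyes.read_camera('side');zoom(im,190,150,320,250,6,'pics/s9.png')
"
```

```text
t: 11.65
ee_pos: [528.2, -206.7, 56.7]
ee_rot: [0.495, 0.505, -0.495, 0.505]
contact_force: [2.6, 2.8, -0.6]
grip_width: 0.431
t 11.65 reader-frame tcp [-59.503  27.601  56.68 ] F [ 2.57   2.845 -0.601] grip 0.4314842659217764
[[ 0.     1.     0.019]
 [ 0.     0.019 -1.   ]
 [-1.     0.    -0.   ]]
j [-0.418 -0.013  1.868  0.     1.286  1.134]
```

View pics/s9.png

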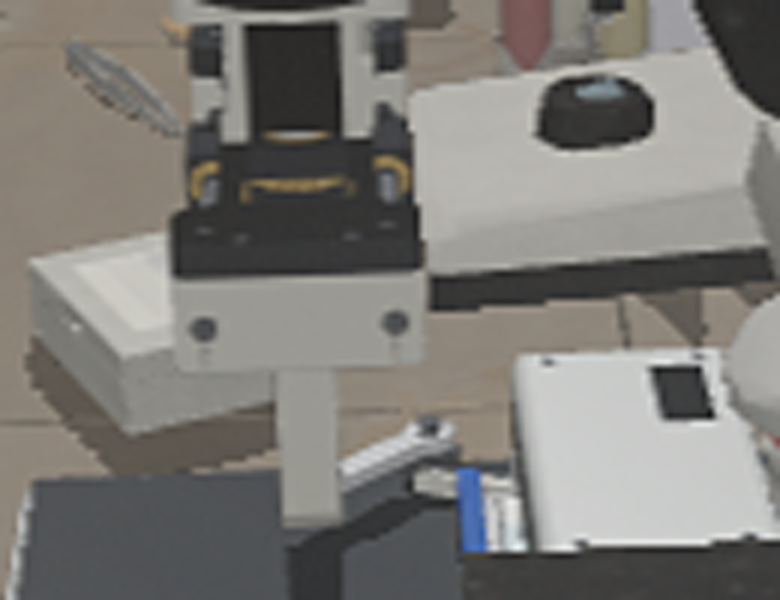

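The latch follows, with its arm now running to about (345, 475), so θ≈0.86. I'll release, lift, shut the fingers and go round behind the knob.

```bash
python3 -m inch '[[0,0,-0.025,0,0,0],[-0.16,0,-0.025,0,0,0],[-0.2,-0.1,-0.025,0,0,0],[-0.2,-0.1,-0.025,0,0,0]]' && python3 -m inch '[[0,0,0,0,0,0],[0,0,0,0,0,0],[0,0,0,0,0,0],[0,0,0,0,0,0]]' -1; python3 -c "
from h import *
st(); print(row([-86,32,57]))
im=eyes.read_camera('side');zoom(im,190,150,320,250,6,'pics/s10.png')
"
```

```text
t: 12.2
ee_pos: [502.4, -200.5, 107.6]
ee_rot: [0.496, 0.504, -0.495, 0.505]
contact_force: [0.4, 0.2, 0.0]
grip_width: 0.428
t: 12.7
ee_pos: [502.9, -200.6, 106.3]
ee_rot: [0.495, 0.505, -0.495, 0.504]
contact_force: [1.1, 0.4, -0.1]
grip_width: 0.048
t 12.7 reader-frame tcp [-84.741  34.112 106.34 ] F [ 1.061  0.371 -0.126] grip 0.047631385847013825
[[-0.     1.     0.019]
 [ 0.     0.019 -1.   ]
 [-1.    -0.    -0.   ]]
j [-0.427 -0.113  1.878  0.     1.377  1.125]
[ 0.197 -0.005  0.008  0.    -0.     0.   ]
```

View pics/s10.png

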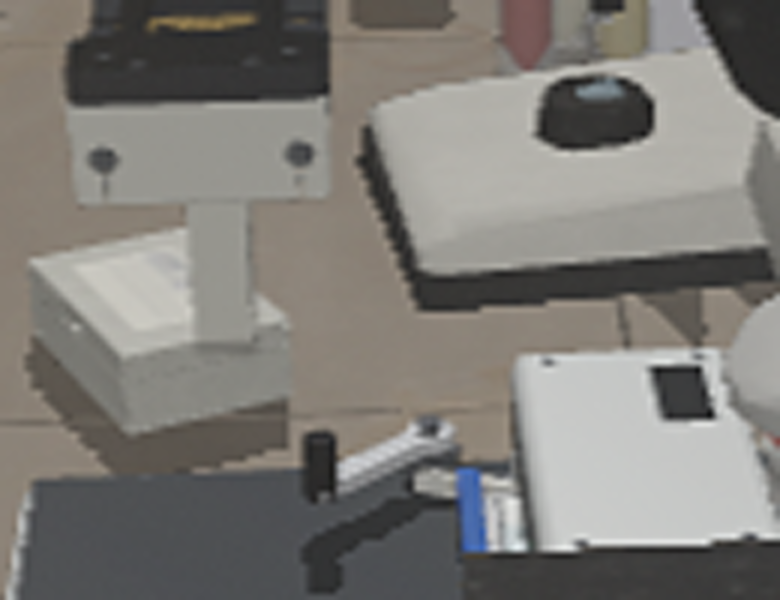

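```bash
python3 -c "
from h import *
print(W2R(unproj('side',[[190+319.5/6-.5,150+435.5/6-.5]],54.5)[0]))"
python3 -m inch '[[0.1,-0.005,0.008,0,0,0],[0.197,-0.005,0.008,0,0,0],[0.197,-0.005,0.008,0,0,0],[0.197,-0.005,0.008,0,0,0]]'
```

```text
[-56.27   43.157  54.5  ]
t: 13.25
ee_pos: [501.9, -202.9, 58.4]
ee_rot: [0.495, 0.504, -0.495, 0.505]
contact_force: [-0.1, -0.2, 0.5]
grip_width: 0.004
```

```bash
python3 -m inch '[[0,0.03,0,0,0,0],[0,0.045,0,0,0,0],[0,0.06,0,0,0,0],[0,0.075,0,0,0,0],[0,0.09,0,0,0,0],[0,0.105,0.003,0,0,0],[0,0.12,0.006,0,0,0],[0,0.135,0.009,0,0,0],[0,0.15,0.012,0,0,0],[0,0.165,0.015,0,0,0],[0,0.175,0.018,0,0,0]]'; python3 -c "
from h import *
st()
im=eyes.read_camera('side');zoom(im,190,150,320,250,6,'pics/s11.png')
"
```

```text
t: 14.62
ee_pos: [545.7, -206.3, 57.4]
ee_rot: [0.495, 0.505, -0.495, 0.505]
contact_force: [-0.5, -0.4, -0.3]
grip_width: 0.005
t 14.625 reader-frame tcp [-42.027  27.653  57.382] F [-0.546 -0.413 -0.257] grip 0.004538879073955436
[[ 0.     1.     0.019]
 [ 0.     0.019 -1.   ]
 [-1.     0.    -0.   ]]
j [-0.405  0.022  1.832  0.     1.288  1.147]
```

View pics/s11.png

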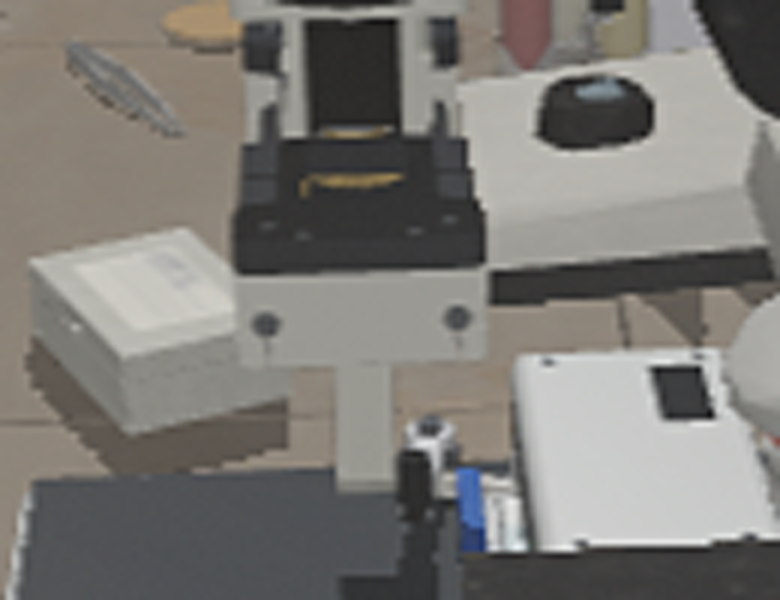

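The knob is at (414, 455), nearly across. I'll push in small steps until it reaches the stop.

```bash
python3 -m inch '[[0,0.006,0,0,0,0],[0,0.01,0,0,0,0],[0,0.014,0,0,0,0],[0,0.016,0,0,0,0]]';python3 -m inch '[[0,0.004,0,0,0,0],[0,0.006,0,0,0,0]]'
```

```text
t: 15.18
ee_pos: [549.4, -206.3, 57.4]
ee_rot: [0.495, 0.505, -0.495, 0.505]
contact_force: [0.1, -1.2, -0.1]
grip_width: 0.005
t: 15.42
ee_pos: [551.0, -206.3, 57.4]
ee_rot: [0.495, 0.505, -0.495, 0.505]
contact_force: [0.1, -0.9, 0.1]
grip_width: 0.001
```

```bash
python3 -m inch '[[0,0.004,0,0,0,0],[0,0.004,0,0,0,0]]'
```

```text
t: 15.68
ee_pos: [552.0, -206.2, 57.4]
ee_rot: [0.495, 0.505, -0.495, 0.505]
contact_force: [0.1, -0.0, -0.2]
grip_width: 0.006
```

```bash
python3 -m inch '[[0,0.003,0,0,0,0],[0,0.004,0,0,0,0]]';python3 -m inch '[[0,0.004,0,0,0,0],[0,0.004,0,0,0,0]]'; python3 -c "
from h import *
im=eyes.read_camera('side');zoom(im,230,190,330,260,8,'pics/s12.png')
"
```

```text
t: 15.92
ee_pos: [552.8, -206.2, 57.3]
ee_rot: [0.495, 0.505, -0.495, 0.505]
contact_force: [-2.4, -1.1, 1.4]
grip_width: 0.006
t: 16.18
ee_pos: [553.2, -206.3, 57.2]
ee_rot: [0.495, 0.505, -0.496, 0.504]
contact_force: [-8.5, -2.0, 3.0]
grip_width: 0.003
```

View pics/s12.png

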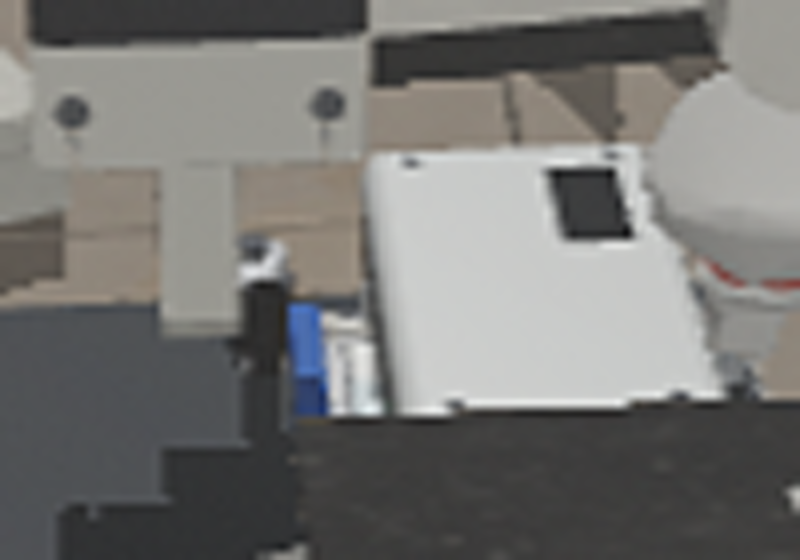

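The latch is at its stop: 8.5 N at TCP x=-34.5 in the reader's frame, which is where a fully closed knob should be. I'll back off and clear the view for a check.

```bash
python3 -m inch '[[0,-0.01,0,0,0,0],[0,-0.08,0,0,0,0],[0,-0.16,0,0,0,0],[-0.2,-0.3,0,0,0,0],[-0.4,-0.5,0.1,0,0,0],[-0.5,-0.6,0.4,0,0,0],[-0.5,-0.6,0.8,0,0,0],[-0.5,-0.6,0.8,0,0,0],[-0.5,-0.6,0.8,0,0,0]]'; python3 -m inch '[[0,-0.1,0.4,0,0,0],[0,-0.1,0.4,0,0,0],[0,-0.1,0.4,0,0,0]]'; python3 -c "
from h import *
st()
im=eyes.read_camera('side');zoom(im,160,180,340,315,4.4,'pics/s13.png')
im=eyes.read_camera('top');zoom(im,240,160,380,300,4.2,'pics/t13.png')
"
```

```text
t: 17.35
ee_pos: [406.1, -411.7, 182.1]
ee_rot: [0.496, 0.504, -0.496, 0.504]
contact_force: [0.2, 0.6, -0.6]
grip_width: 0.004
t: 17.73
ee_pos: [383.4, -510.2, 181.8]
ee_rot: [0.496, 0.504, -0.496, 0.504]
contact_force: [-0.4, -0.1, -0.7]
grip_width: 0.004
t 17.725 reader-frame tcp [-209.754 -273.255  181.814] F [-0.393 -0.061 -0.706] grip 0.003963677917020381
[[-0.     1.     0.017]
 [ 0.001  0.017 -1.   ]
 [-1.    -0.    -0.001]]
j [-0.966  0.055  1.589  0.     1.499  0.588]
```

View pics/s13.png

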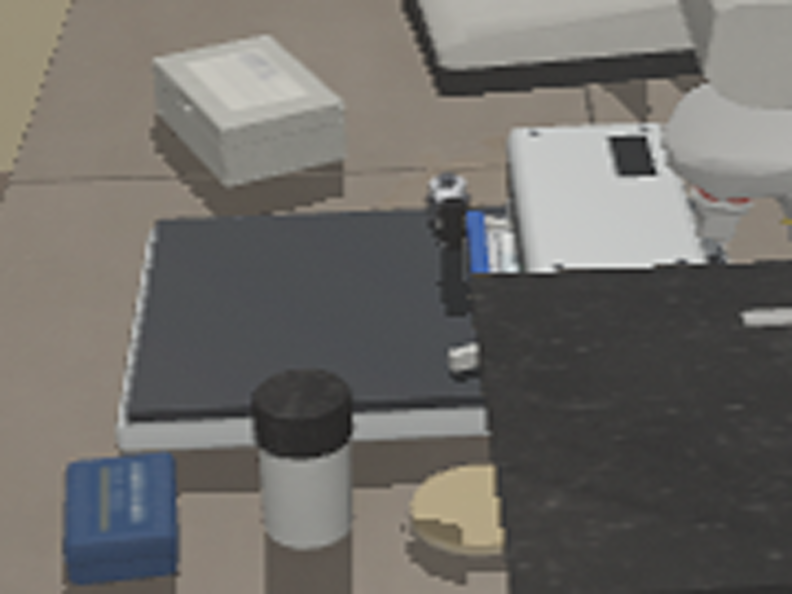

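View pics/t13.png

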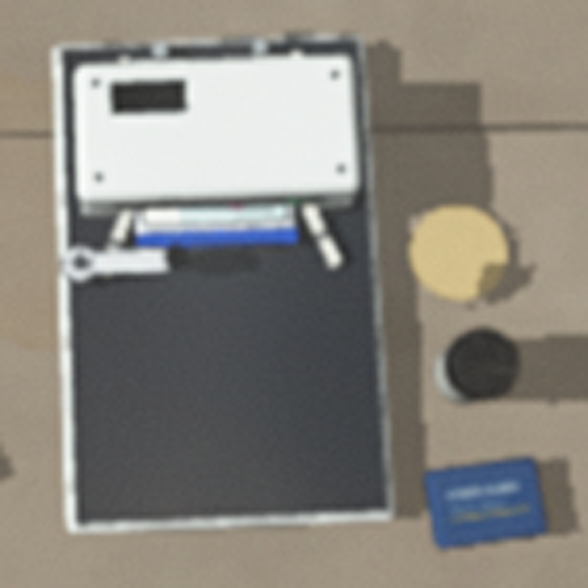

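```bash
python3 - <<'E'
from h import *
im=eyes.read_camera('top')
zoom(im,252,200,322,230,11,'pics/t14.png')
# predicted overlay at theta=0 / 0.1, lip home
tz=lambda p:(np.array(p)-[252,200]+.5)*11-.5
for dx in (0,1.0):
  for th in(0,.05,.1):
    u=np.array([-np.sin(th),-np.cos(th)]);n=np.array([u[1],-u[0]])
    P=[R2W([-21+dx+54*u[0]+s*5.5*n[0],74+54*u[1]+s*5.5*n[1],38.5]) for s in(1,-1)]+[R2W([-21+dx,74,38.5])]
    print(dx,th,tz(proj('top',P)).round(1).tolist())
  print("lip rear top",tz(proj('top',[R2W([-14+dx,42,40]),R2W([-14+dx,-42,40])])).round(1).tolist())
  print("head front edge",tz(proj('top',[R2W([6+dx,73,68]),R2W([6+dx,-73,68])])).round(1).tolist())
E
```

```text
0 0 [[350.9, 265.5], [348.9, 211.3], [80.2, 247.3]]
0 0.05 [[349.7, 278.9], [350.5, 224.6], [80.2, 247.3]]
0 0.1 [[347.8, 292.2], [351.3, 237.9], [80.2, 247.3]]
lip rear top [[239.0, 206.3], [657.8, 192.5]]
head front edge [[75.5, 86.7], [823.8, 62.5]]
1.0 0 [[350.7, 260.6], [348.7, 206.4], [80.1, 242.3]]
1.0 0.05 [[349.5, 274.0], [350.3, 219.6], [80.1, 242.3]]
1.0 0.1 [[347.6, 287.3], [351.1, 233.0], [80.1, 242.3]]
lip rear top [[238.8, 201.4], [657.5, 187.6]]
head front edge [[75.4, 81.7], [823.5, 57.5]]
```

View pics/t14.png

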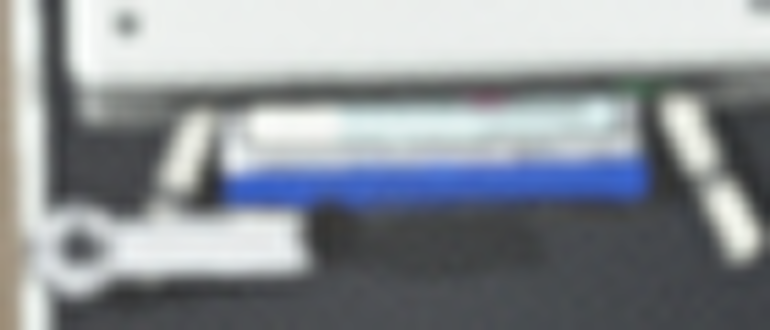

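```bash
python3 -c "
from h import *
print(manip.hand_in())"
```

```text
the job is handed in; nothing more can be done
None
```

The slide reader is loaded and the latch is closed, and I handed the job in at about 18 s. I pushed the carrier flat along the deck with two spread fingertips until it met the stop pins. I then swung the latch across by its knob in two pushes and moved the arm clear.

- **Carrier:** its front edge met the stops with the force rising to 17 N. In the last top view the lip's rear edge is within about 1 mm of the home position along x.
- **Latch:** it met its stop at 8.5 N. In the image the arm lies along the reader's -y direction (angle about 0), with a gap of about 1–2 mm behind the lip.
- **Surroundings:** the tin, case, dish, slide box and read head look the same as in the first pictures. The highest total force I read between moves was about 20 N.
- **Small disagreements:** the carrier and the guides both appear about 1–2 mm towards +y of my fitted reader frame. The deck outline fitted 2–4 pixels off the given size. I put both down to calibration or fitting error.
- **Not seen directly:** the pins and the leading edge are hidden under the head. That the carrier is home rests on the force, the lip position and the latch closing.

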